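# Slide the carrier plate out over the tube reader and hold it

## Robot

A 7-joint arm with a two-finger parallel gripper is mounted at the origin on the work surface. World frame = base frame: x ahead of the robot, y to its left, z up, the work surface at z = 0. Lengths are in m, angles in rad, forces in N, time in s.
With the tool pointing down it reaches from about 0.4 to 0.85 m from the base axis. Payload 4.5 kg.
Tool frame: the origin (TCP) lies midway between the tips of the shut fingers; the grasp point (between the pads) lies 19 mm behind it; z points along the fingers, y is the direction in which the jaws open and shut (so a half turn about z gives the same grasp; the last joint's range is limited). The gripper opens to 88 mm and grips with 3 to 60 N. Pads are 18 mm wide; open, the fingers measure 123 mm over their backs; the gripper's body (75 mm by 187 mm) begins 45 mm behind the grasp point.
Start: joints at [-1.085, 0.689, -0.195, 1.565, 0.157, 0.902, -0.215], TCP at [0.273, 0.562, 0.239] pointing down, gripper open.
Joint ranges: [-3.01, 3.01], [-0.46, 2.08], [-1.47, 1.51], [0.13, 2.56], [-1, 4.14], [0.04, 2.09], [-2.66, 2.66]. Speed limits (rad/s): [2.57, 2.57, 3.14, 3.14, 3.14, 3.14, 3.14].

## Interface

Orientations are given as a unit quaternion [x, y, z, w].
In Python, from plant import r gives the robot as it stands. The module is installed in compiled form; this text tells all that it offers.
- The arm moves only by the shell command python3 -m jog 'ROWS' [FORCE]. ROWS is JSON, a list of rows, each an object with "translation": the shift along the tool's x, y, z in units of 40 mm (1.0 is 40 mm), a list of three; "twist": the turn about the tool's z in units of 6 degrees (1.0 is 6 degrees); "claw": the opening in per cent of the stroke, from 0 (shut) to 100 (fully open). A call has 1 to 20 rows; each row shifts and turns the commanded pose from where the row before left it, along the tool's axes as they then stand; what a row does not reach is not made up. A row lasts 1/12 s, in which the tool goes at most 41.7 mm and 7.16 degrees, less where a joint would pass 70% of its speed; a pose out of reach is approached as far as the arm can. A call is refused whole if a number of a shift passes 1 or a number of a turn 1, either way. A call with a gripper value outside its range is refused whole. The fingers move at their own pace and stop on an object; FORCE is the grip in N (left out, the last holds). Time passes only in rows, so rows that do not move let the fingers close. It gives the time, the measured TCP pose, the force and the opening at its end, in the units of the state.
- r.get_state(): the state, without advancing time (a new reading comes with each control period).
- r.snapshot(name): name is "scene" or "top" or "wrist"; returns a dict with "img" (480x640x3 uint8, red, green, blue), "fx", "fy", "cx", "cy" (pixels), "origin" and "rotation" of the camera in the world; the wrist camera has in their place "T_tool_cam" (4x4, takes a point from camera to tool coordinates, whose origin is the TCP and whose axes are the flange's). Camera axes: x right, y up, looking along -z (the intrinsics and any distortion apply to the point x, -y, -z); pixel columns grow to the right and rows downward; lengths in m; the calibration is good to about 2 mm. A picture is of the moment at which its call begins: read the wrist's pose just before it. There is no depth.
- r.finish_job(): hands the job in, once; it reports no verdict.
Trained networks look in the newest picture that a camera, given by its name, has taken for a name from the list of things; names that differ only in an ending like _2 or _b are one class to them, and where a whole thing is asked for, a point or a joint stands for the part that bears it (a point fixed in the world has none). Each returns a list of dicts, best first, with "confidence" (0 to 1); they miss things now and then, are a little off and sometimes report something else, mostly with a low value. They report only what shows in the picture. A call takes as long as a camera call. They do not tell look-alikes from the thing itself.
- r.spot_in(label, camera): "rect" ([left, top, right, bottom] in pixels, round what is visible of it).
- r.spot_point(label, camera): "location" ([row, column] in pixels: a listed point, or the origin of a listed thing).
The state is a dict: "clock": time; "q": joint angles; "qd": joint speeds; "joint_torque": joint torques, N m; "tool_pos": TCP position; "eef_rot": TCP orientation; "contact_force": force on the tool from outside, world axes, zero at the start; "moment": the same for the moment, N m; "opening": opening from 0.0 (shut) to 1.0 (fully open).
Only numpy, scipy, OpenCV 4.12 (cv2) and the standard library are available. Lean on these libraries where they do the work, as an engineer would, in place of code of your own. Each camera call takes 0.05 s, during which the arm holds its last target. There are 200 camera calls.

## Task

Push the tube reader's carriage outward along its rail until it clicks past its spring detent and stays there. Then slide the carrier plate straight out over it, without lifting it off the heating block or letting it tip, until the plate's outer edge is in line with the carriage's upright pointer. At that overhang the plate would tip over, so finish with the gripper still holding it there, level and still; leave the neighbouring jar, cap and tube rack alone.

Things in the scene. Friction and masses are not known exactly. Their poses are not given: they have to be found in the camera images.
- module: Fixed heating block, finned aluminium foot, black top: 110 (x) by 140 (y) by 70 mm high. Origin: centre of its underside. Its +y is 'outward', the way plate and carriage slide; its top's outer edge is at y = +70 mm. Four 6 mm high clips on top flank the plate, 4 mm clear each side. A like block with a flat plate without tab stands 165 mm off on its -y side; it is not part of the job.
- plate: Loose aluminium plate on the block, 86 (x) by 150 (y) by 6 mm, 0.25 to 0.5 kg. Origin: centre of its underside; +y outward, within 0.03 rad of the block's. Grip tab at the inner end, centred at y = -62 mm: 40 (x) by 10 (y) mm, up to 42 mm above the origin. White tube strip at y = +50 mm, 20 mm high. Centre of mass near y = +4 mm: unheld, it tips when over about 71 mm past the block's edge.
- plate_edge (a point): Middle of the lower outer edge of the carrier plate (plate y = +75 mm); its axes are the plate's.
- rail: Tube reader's rail, fixed on the table beyond the block's outer edge, parallel to it, under the plate's path: low grey base 60 (x) by 110 (y) mm. Origin on the table, on the block's centre line, at the pointer's y when the carriage joint reads 0; +y outward as the block's.
- carriage (a joint): Slide of the reader carriage (black box 64 by 32 mm, glass window, top 44 mm above the table) along the rail's +y, in m: 0 inner end, 0.047 hard outer stop; starts at 0 to 0.015. Friction 1 N; from 0.029 a spring detent resists with about 5 N up to 0.036, then snaps the carriage forward; seated at 0.042 to 0.047, where it stays when let go.
- pointer (a point): Centre of the top of the carriage's upright pointer: aluminium fin 20 (x) by 10 (y) mm, from 18 to 103 mm above the table, 80 mm to the +x side of the centre line (27 mm clear of the plate). It moves with the carriage; grip or push the carriage by it. It is the mark for the plate's edge. Axes as the rail's.
- jar: Small clear jar with orange cap, 44 mm diameter, about 75 mm high, standing on the robot's side of the block's outer end; origin under its centre. Leave alone.
- cap: Orange screw cap, 38 mm diameter, 16 mm high, lying on the robot's side of the block; origin under its centre. Leave alone.
- rack: White tube rack, 100 by 160 by 45 mm, with eight empty holes, beyond the block; origin under its centre. Leave alone.
Not all that is in view belongs to the job. Leave any turquoise or yellow look-alike of the module alone.

How it is judged:
On the way, in this order (a step that is already met when the one before it is completed fails the run):
1. the reader carriage is past its detent and seated (value of joint carriage above 0.041 m), for 0.2 s.
2. the plate's outer edge is in line with the pointer, the plate level and held (value of joint carriage above 0.041 m and y of plate_edge in the frame of pointer between -0.006 and 0.006 m and angle between plate's own z axis and vertical below 0.05 rad and z of plate in the frame of module between 0.066 and 0.074 m and x of plate in the frame of module between -0.015 and 0.015 m and angle between the y axis of plate and the y axis of module, either way round below 0.1 rad and contact force between plate and the fingers above 0.5 N and contact force between plate and rail below 0.1 N and linear speed of plate below 0.02 m/s), for 0.2 s.
At the end, for the whole second after the job is handed in: Carriage seated (joint above 0.041). Plate edge within 6 mm of the pointer's mid-plane; plate within 4 mm of the block's top, level within 0.05 rad, straight within 0.1 rad and 15 mm, under 20 mm/s, pressed or gripped by the fingers with over 0.5 N, not touching the reader (all of step 2); the arm keeps its last pose, push and grip.
It fails at once if the plate tips or drops (angle between plate's own z axis and vertical above 0.15 rad or z of plate in the frame of module below 0.05 m).
It fails at once if the plate is lifted off the block (z of plate in the frame of module above 0.085 m).
It fails at once if the jar is disturbed (distance of jar from where it was at the start of the episode above 0.03 m).
It fails at once if the cap is disturbed (distance of cap from where it was at the start of the episode above 0.03 m).
It fails at once if the rack is disturbed (distance of rack from where it was at the start of the episode above 0.03 m).
It also fails if it takes over 45 s, if anything falls off the work surface, if the arm or the gripper's body presses on something with over 40 N, if the wrist force passes 120 N, or if a joint passes its speed limit or range.

## Working session

There is one attempt and no reset: what is moved stays moved. The work goes in short steps, Python scripts to look and compute and a shell command to move; the robot and the scene stay as the last step left them, time stands still between calls to the robot, and variables do not carry over. Pictures are saved under pics/ and viewed, about 8 in all and at most 12, crops included, and the job is handed in when it is done.

```bash
mkdir -p pics
cat > h.py <<'E'
import numpy as np, cv2
from scipy.spatial.transform import Rotation as R
from plant import r
def snap(n):
    st=r.get_state(); s=r.snapshot(n)
    if 'T_tool_cam' in s:
        T=np.eye(4);T[:3,:3]=R.from_quat(st['eef_rot']).as_matrix();T[:3,3]=st['tool_pos']
        M=T@np.array(s['T_tool_cam']); s['origin']=M[:3,3]; s['rotation']=M[:3,:3]
    s['origin']=np.array(s['origin']);s['rotation']=np.array(s['rotation'])
    return s
def ray(s,rc):
    d=np.array([(rc[1]-s['cx'])/s['fx'],-(rc[0]-s['cy'])/s['fy'],-1.]); return s['rotation']@d
def atz(s,rc,z):
    d=ray(s,rc); return s['origin']+d*(z-s['origin'][2])/d[2]
def proj(s,p):
    c=s['rotation'].T@(np.array(p)-s['origin']); return [s['cy']-s['fy']*c[1]/-c[2], s['cx']+s['fx']*c[0]/-c[2]]
def save(s,n): cv2.imwrite('pics/'+n,s['img'][:,:,::-1])
E
python3 - <<'E'
from h import *
np.set_printoptions(precision=4,suppress=True)
st=r.get_state();print(st)
Z=dict(module=0,plate=.07,plate_edge=.07,rail=0,carriage=0,pointer=.103,jar=0,cap=0,rack=0)
for c in('top','scene'):
    s=snap(c);save(s,c+'0.png');print(c,{k:s[k] for k in s if k!='img'})
    for l,z in Z.items():
        for d in r.spot_point(l,c)[:3]: print(l,d['confidence'],np.array(d['location']),atz(s,d['location'],z))
E
```

```text
{'clock': 0.0, 'q': array([-1.0852,  0.69  , -0.1945,  1.5663,  0.1573,  0.9025, -0.2151]), 'qd': array([-0.0012, -0.0011, -0.0015,  0.0006,  0.0011,  0.0005, -0.0002]), 'joint_torque': array([  0.0001, -52.7549,  -1.267 , -15.3422,  -0.0526,   0.0064,
         0.0002]), 'tool_pos': array([0.2726, 0.5617, 0.2379]), 'eef_rot': array([ 0.2239,  0.9746, -0.0009, -0.0001]), 'contact_force': array([-0.4605,  0.2111, -0.3347]), 'moment': array([ 0.0143, -0.0139,  0.0395]), 'opening': 1.0011957027771639}
top {'fx': 509.0232353416016, 'fy': 509.0232353416016, 'cx': 317.5905458768223, 'cy': 243.81058894627796, 'origin': array([ 0.3326, -0.0377,  0.9212]), 'rotation': array([ 0.0901, -0.0838, -0.6635,  0.738 ])}Traceback (most recent call last):
  File "<stdin>", line 8, in <module>
  File "h.py", line 14, in atz
    d=ray(s,rc); return s['origin']+d*(z-s['origin'][2])/d[2]
  File "h.py", line 12, in ray
    d=np.array([(rc[1]-s['cx'])/s['fx'],-(rc[0]-s['cy'])/s['fy'],-1.]); return s['rotation']@d
                                                                               ~~~~~~~~~~~~~^~
ValueError: matmul: Input operand 1 has a mismatch in its core dimension 0, with gufunc signature (n?,k),(k,m?)->(n?,m?) (size 3 is different from 4)
```

```bash
python3 - <<'E'
t=open('h.py').read()
t=t.replace("s['rotation']=np.array(s['rotation'])","s['rotation']=np.array(s['rotation'])\n    if s['rotation'].size==4: s['rotation']=R.from_quat(s['rotation']).as_matrix()")
open('h.py','w').write(t)
E
python3 - <<'E'
from h import *
np.set_printoptions(precision=4,suppress=True)
Z=dict(module=0,plate=.07,plate_edge=.07,rail=0,carriage=0,pointer=.103,jar=0,cap=0,rack=0)
for c in('top','scene','wrist'):
    s=snap(c);save(s,c+'0.png');print(c,s['origin'],s['rotation'].tolist(),[k for k in s])
    for l,z in Z.items():
        for d in r.spot_point(l,c)[:3]: print(l,round(d['confidence'],2),np.array(d['location']),atz(s,d['location'],z))
E
```

```text
top [ 0.3326 -0.0377  0.9212] [[0.10562415309568618, 0.9642092102393031, -0.24319567671428421], [-0.9943973937277694, 0.10344055165505917, -0.021768684404823574], [0.004166728961527408, 0.24413244594481212, 0.9697329463345898]] ['img', 'fx', 'fy', 'cx', 'cy', 'origin', 'rotation']
module 0.96 [417.4 460. ] [ 0.2835 -0.2932  0.    ]
module 0.92 [177.1 204.1] [0.6722 0.2145 0.    ]
module 0.85 [152.6 313.6] [0.7456 0.0101 0.    ]
plate 0.67 [268.2 370.9] [ 0.5132 -0.1135  0.07  ]
plate_edge 0.8 [265.7 330.7] [ 0.5102 -0.0449  0.07  ]
rail 0.88 [272.5 307.8] [ 0.5076 -0.0049  0.    ]Traceback (most recent call last):
  File "<stdin>", line 7, in <module>
ValueError: it knows: cap, jar, module, plate, plate_edge, pointer, rack, rail
```

View pics/top0.png

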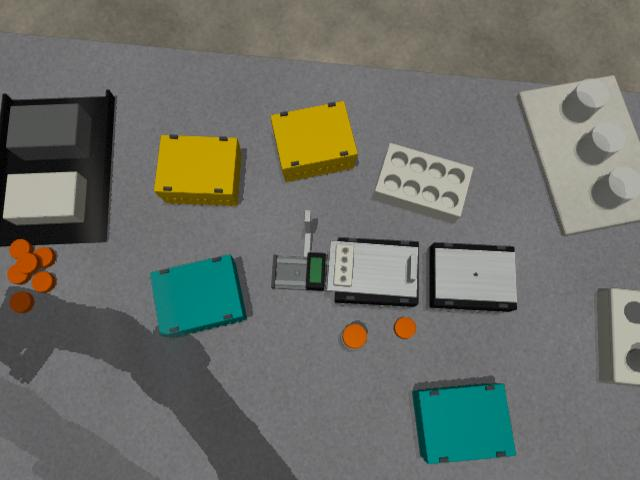

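The top view shows these candidates:
- **Module:** black blocks with plates at (375,270) and (475,275), yellow look-alikes at (198,170) and (314,140), and turquoise ones at (198,295) and (465,423). I choose (375,270), because it has the grip tab at (411,268), the tube strip at (343,265) and the reader on its outer side.
- **Pointer:** the only candidate is the fin at about (308,215), on the carriage arm.

Outward is image left, roughly world +y.

Run:
```python
from h import *
np.set_printoptions(precision=4,suppress=True)
Z=dict(module=0,plate=.07,plate_edge=.07,rail=0,pointer=.103,jar=0,cap=0,rack=0)
for c in('top','scene'):
    s=snap(c);save(s,c+'0.png')
    if c=='top':
        cv2.imwrite('pics/topcrop.png',cv2.resize(s['img'][190:350,260:460,::-1],None,fx=4,fy=4,interpolation=cv2.INTER_CUBIC)[:600])
    print(c,s['origin'])
    for l,z in Z.items():
        for d in r.spot_point(l,c)[:3]: print(l,round(d['confidence'],2),np.array(d['location']),atz(s,d['location'],z))
```

```text
top [ 0.3326 -0.0377  0.9212]
module 0.81 [420.1 456.7] [ 0.2785 -0.2877  0.    ]
module 0.7 [150.2 311.5] [0.7502 0.0147 0.    ]
module 0.7 [300.4 206.2] [0.4369 0.1726 0.    ]
plate 0.83 [268.2 374.3] [ 0.5138 -0.1193  0.07  ]
plate_edge 0.93 [266.9 329.9] [ 0.508  -0.0438  0.07  ]
rail 0.87 [274.3 303.5] [0.5034 0.0026 0.    ]
rail 0.22 [216.8 304.4] [0.6134 0.0133 0.    ]
pointer 0.61 [213.7 307. ] [0.5879 0.0039 0.103 ]
pointer 0.35 [265.9 328.6] [ 0.5026 -0.0413  0.103 ]
jar 0.9 [338.8 349.9] [ 0.3961 -0.0928  0.    ]
cap 0.91 [327.9 405.4] [ 0.4259 -0.19    0.    ]
rack 0.67 [186.9 417.7] [ 0.6964 -0.1965  0.    ]
scene [1.2021 0.3128 0.8812]
module 0.97 [356.4 288.6] [0.7518 0.0147 0.    ]
module 0.94 [277.9 411.4] [0.4405 0.1833 0.    ]
module 0.87 [360.7 390.4] [0.6736 0.2114 0.    ]
plate 0.72 [240.1 284.5] [ 0.5114 -0.1171  0.07  ]
plate_edge 0.94 [251.9 312.1] [ 0.5194 -0.0402  0.07  ]
rail 0.74 [271.3 327.6] [ 0.5036 -0.0082  0.    ]
pointer 0.97 [267.5 317.5] [0.5843 0.0049 0.103 ]
jar 0.86 [236.6 314.6] [ 0.4083 -0.0885  0.    ]
rack 0.71 [306.4 216.7] [ 0.7044 -0.1956  0.    ]
rack 0.63 [250.7 315. ] [ 0.4537 -0.0658 -0.    ]
```

View pics/topcrop.png

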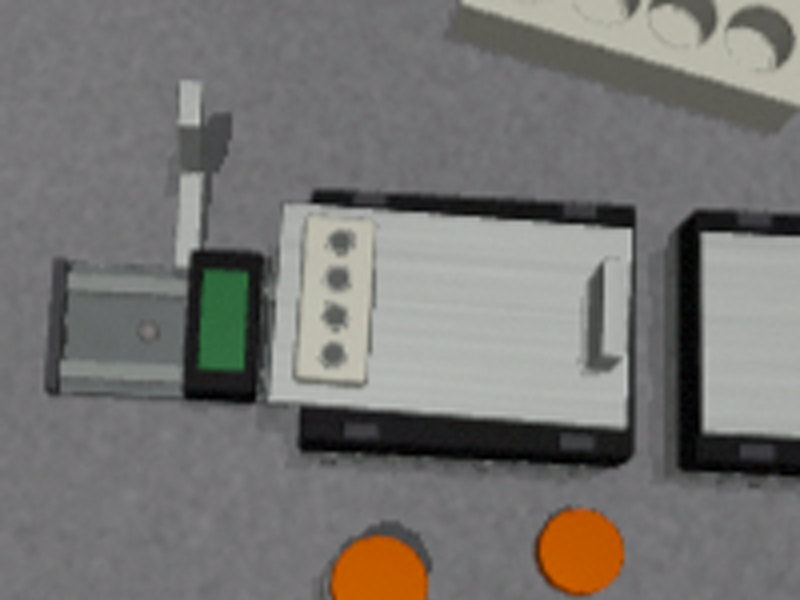

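View pics/scene0.png

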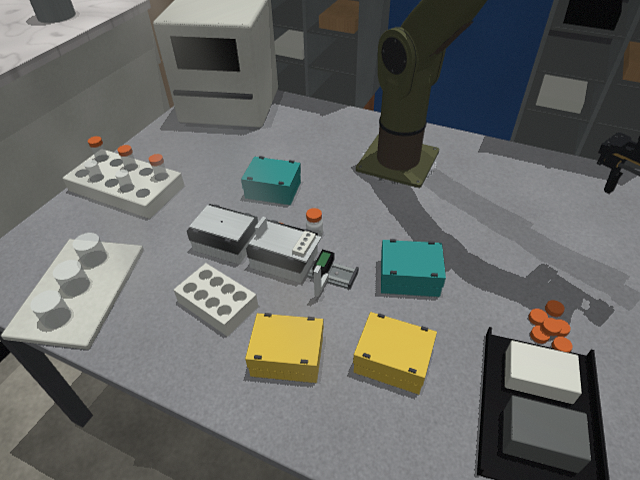

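Run:
```python
from h import *
np.set_printoptions(precision=4,suppress=True)
s=snap('top')
def P(c,z): return atz(s,[(c[1]+.5)/4-.5+190,(c[0]+.5)/4-.5+260],z)
pl=np.array([P(c,.076) for c in [(283,203),(634,228),(627,431),(267,403)]]);print('plate',pl,pl.mean(0))
o=(pl[0]+pl[3])/2;i=(pl[1]+pl[2])/2;d=o-i;print('outer',o,'inner',i,'len',np.linalg.norm(d),'w',np.linalg.norm(pl[0]-pl[3]),np.linalg.norm(pl[1]-pl[2]),'yaw of y axis from world y',np.arctan2(-d[0],d[1]))
f=[P(c,.103) for c in [(179,80),(202,82),(200,125),(178,123)]];print('fin',np.array(f),np.mean(f,0))
b=np.array([P(c,.044) for c in [(192,252),(264,256),(256,402),(186,398)]]);print('box',b,b.mean(0))
e=b[0]+b[3]-b[1]-b[2];print('yaw',np.arctan2(-e[0],e[1]))
rr=np.array([P(c,.012) for c in [(65,260),(56,393)]]);print('rail outer',rr)
m=np.array([P(c,.07) for c in [(315,192),(636,207)]]);e=m[0]-m[1];print('block +x top edge',m,np.arctan2(-e[0],e[1]),np.linalg.norm(e))
t=np.array([P(c,.112) for c in [(606,258),(627,258),(620,358),(603,358)]]);print('tab top',t,t.mean(0))
s=snap('scene');print('pointer scene',[atz(s,d['location'],.103) for d in r.spot_point('pointer','scene')[:1]])
w=snap('wrist');print(w['origin'],w['rotation'])
```

```text
plate [[ 0.553  -0.0399  0.076 ]
 [ 0.558  -0.1904  0.076 ]
 [ 0.4705 -0.1925  0.076 ]
 [ 0.4663 -0.0419  0.076 ]] [ 0.5119 -0.1162  0.076 ]
outer [ 0.5096 -0.0409  0.076 ] inner [ 0.5143 -0.1914  0.076 ] len 0.15059032835930436 w 0.08676053928062843 0.08754520551482976 yaw of y axis from world y 0.030820579841164136
fin [[ 0.5946  0.0091  0.103 ]
 [ 0.5947 -0.0007  0.103 ]
 [ 0.5758 -0.0019  0.103 ]
 [ 0.5757  0.0074  0.103 ]] [0.5852 0.0035 0.103 ]
box [[ 0.5348 -0.0022  0.044 ]
 [ 0.5363 -0.0341  0.044 ]
 [ 0.4712 -0.0372  0.044 ]
 [ 0.4697 -0.0068  0.044 ]] [ 0.503  -0.0201  0.044 ]
yaw 0.049385699680169405
rail outer [[0.5322 0.0565 0.012 ]
 [0.4708 0.0528 0.012 ]]
block +x top edge [[ 0.5609 -0.0532  0.07  ]
 [ 0.5691 -0.1918  0.07  ]] 0.05861127955706545 0.13878489653397363
tab top [[ 0.5346 -0.1732  0.112 ]
 [ 0.5355 -0.1817  0.112 ]
 [ 0.4939 -0.1814  0.112 ]
 [ 0.4931 -0.1745  0.112 ]] [ 0.5143 -0.1777  0.112 ]
pointer scene [array([0.5915, 0.0121, 0.103 ])]
[0.1983 0.5972 0.3849] [[ 0.4371 -0.8531 -0.2849]
 [ 0.8994  0.4148  0.1378]
 [ 0.0006 -0.3165  0.9486]]
```

```bash
python3 -m jog '[{"translation":[0,0,0],"twist":-0.96,"claw":50},{"translation":[0,0,0],"twist":-0.96,"claw":50},{"translation":[0,0,0],"twist":-0.96,"claw":50},{"translation":[0,0,0],"twist":-0.96,"claw":50},{"translation":[0,0,0],"twist":-0.96,"claw":50},{"translation":[0,0,0],"twist":0,"claw":50},{"translation":[0,0,0],"twist":0,"claw":50}]' 40
```

```text
clock: 2.03
tool_pos: [0.273, 0.5623, 0.2387]
eef_rot: [-0.024, 1.0, 0.0, -0.0]
contact_force: [-0.4, 0.3, 1.0]
opening: 0.511
```

```bash
python3 -m jog '[{"translation":[-0.35,-0.9,0],"twist":0,"claw":50},{"translation":[-0.35,-0.9,0],"twist":0,"claw":50},{"translation":[-0.35,-0.9,0],"twist":0,"claw":50},{"translation":[-0.35,-0.9,0],"twist":0,"claw":50},{"translation":[-0.35,-0.9,0],"twist":0,"claw":50},{"translation":[-0.35,-0.9,0],"twist":0,"claw":50},{"translation":[-0.35,-0.9,0],"twist":0,"claw":50},{"translation":[-0.35,-0.9,0],"twist":0,"claw":50},{"translation":[-0.35,-0.9,0],"twist":0,"claw":50},{"translation":[-0.35,-0.9,0],"twist":0,"claw":50},{"translation":[-0.35,-0.9,0],"twist":0,"claw":50},{"translation":[-0.35,-0.9,0],"twist":0,"claw":50},{"translation":[-0.35,-0.9,0],"twist":0,"claw":50},{"translation":[-0.35,-0.9,0],"twist":0,"claw":50},{"translation":[-0.35,-0.9,0],"twist":0,"claw":50},{"translation":[-0.35,-0.9,0],"twist":0,"claw":50},{"translation":[-0.35,-0.9,0],"twist":0,"claw":50},{"translation":[0,0,0],"twist":0,"claw":50},{"translation":[0,0,0],"twist":0,"claw":50}]'
python3 - <<'E'
from h import *
np.set_printoptions(precision=4,suppress=True)
st=r.get_state();print(st['tool_pos'],R.from_quat(st['eef_rot']).as_matrix(),st['clock'])
s=snap('wrist');save(s,'w1.png');print(s['fx'],[k for k in s])
for l,z in dict(plate=.07,plate_edge=.07,rail=0,pointer=.103).items():
    for d in r.spot_point(l,'wrist')[:2]: print(l,round(d['confidence'],2),np.array(d['location']),atz(s,d['location'],z))
E
```

```text
clock: 3.62
tool_pos: [0.5422, -0.0397, 0.2384]
eef_rot: [-0.021, 1.0, -0.0, 0.0]
contact_force: [-0.6, 0.3, 0.1]
opening: 0.5
[ 0.5422 -0.0397  0.2384] [[-0.9991 -0.0425  0.0003]
 [-0.0425  0.9991 -0.0009]
 [-0.0002 -0.0009 -1.    ]] 3.6167
382.4187317582452 ['img', 'fx', 'fy', 'cx', 'cy', 'T_tool_cam', 'origin', 'rotation']
plate 0.69 [176.8 224.8] [ 0.513  -0.1163  0.07  ]
plate_edge 0.8 [178.8 315.8] [ 0.5115 -0.0415  0.07  ]
rail 0.65 [163.5 354.3] [ 0.5063 -0.0033  0.    ]
rail 0.41 [175.4 314.9] [ 0.5197 -0.0419  0.    ]
pointer 0.75 [278.2 365.5] [0.5842 0.0015 0.103 ]
pointer 0.49 [ 64.8 161.7] [ 0.4337 -0.1487  0.103 ]
```

View pics/w1.png

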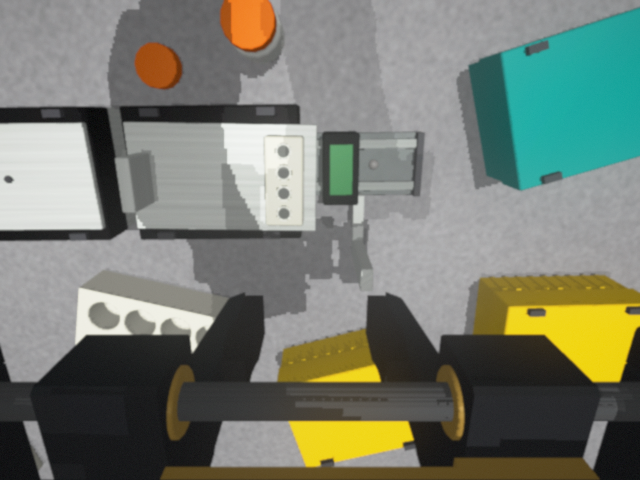

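The wrist view shows the tabbed plate at about (220,175), tab (135,180), strip (285,180), reader box (341,168) and fin top at about (365,280). It agrees with the top camera. Next I refine the block axis and the lateral clearance.

Run:
```python
from h import *
np.set_printoptions(precision=4,suppress=True)
s=snap('wrist')
g=cv2.cvtColor(s['img'],cv2.COLOR_RGB2GRAY).astype(float)
# vertical edges scan: strongest intensity transitions along columns
for name,cols,lo,hi,z in [('blk-x',range(165,250,8),96,116,.07),('plate-x',range(150,250,8),114,128,.076),('plate+x',range(160,295,8),222,235,.076),('blk+x',range(160,295,8),232,246,.07)]:
    pts=[]
    for c in cols:
        d=np.abs(np.diff(cv2.GaussianBlur(g,(5,5),0)[lo:hi,c])); k=d.argmax(); pts.append(atz(s,[lo+k+.5,c],z))
    p=np.array(pts); sl,b=np.polyfit(p[:,1]+.12,p[:,0],1); print(name,'x at y=-.12: %.4f yaw %.4f'%(b,-sl),np.std(p[:,0]-np.polyval([sl,b],p[:,1]+.12)))
cv2.imwrite('pics/w1c.png',cv2.resize(s['img'][90:300,100:440,::-1],None,fx=2.35,fy=2.35,interpolation=cv2.INTER_CUBIC))
```

```text
blk-x x at y=-.12: 0.4570 yaw 0.0581 0.0002621946961844602
plate-x x at y=-.12: 0.4705 yaw 0.0250 0.00021306598980811066
plate+x x at y=-.12: 0.5566 yaw 0.0308 0.0002595499873096562
blk+x x at y=-.12: 0.5661 yaw 0.0781 0.00145256556858596
```

View pics/w1c.png

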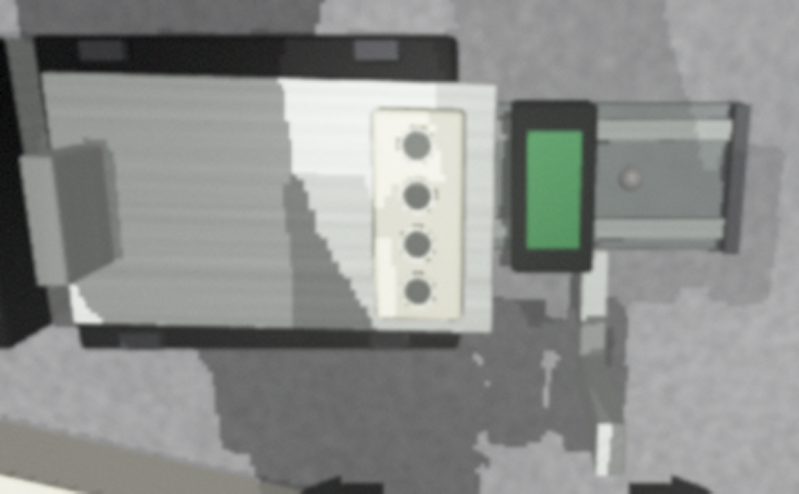

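```bash
python3 -m jog '[{"translation":[0,0,0],"twist":-0.12,"claw":50},{"translation":[-0.56,0.5,0],"twist":0,"claw":50},{"translation":[-0.56,0.5,0],"twist":0,"claw":50},{"translation":[0,0,0.8],"twist":0,"claw":50},{"translation":[0,0,0.8],"twist":0,"claw":50},{"translation":[0,0,0.8],"twist":0,"claw":50},{"translation":[0,0,0.8],"twist":0,"claw":50},{"translation":[0,0,0.8],"twist":0,"claw":50},{"translation":[0,0,0],"twist":0,"claw":50},{"translation":[0,0,0],"twist":0,"claw":50}]' 15
python3 -m jog '[{"translation":[0,0,0],"twist":0,"claw":0},{"translation":[0,0,0],"twist":0,"claw":0},{"translation":[0,0,0],"twist":0,"claw":0},{"translation":[0,0,0],"twist":0,"claw":0},{"translation":[0,0,0],"twist":0,"claw":0},{"translation":[0,0,0],"twist":0,"claw":0},{"translation":[0,0,0],"twist":0,"claw":0},{"translation":[0,0,0],"twist":0,"claw":0}]' 15
```

```text
clock: 4.75
tool_pos: [0.5828, 0.0065, 0.0779]
eef_rot: [-0.032, 0.999, -0.0, -0.002]
contact_force: [-0.3, 0.1, 0.3]
opening: 0.498
clock: 5.42
tool_pos: [0.5845, 0.0056, 0.0796]
eef_rot: [-0.031, 1.0, -0.0, 0.001]
contact_force: [0.6, -0.0, 5.9]
opening: 0.108
```

```bash
python3 -m jog '[{"translation":[0,0.25,0],"twist":0,"claw":0},{"translation":[0,0.25,0],"twist":0,"claw":0},{"translation":[0,0.25,0],"twist":0,"claw":0},{"translation":[0,0,0],"twist":0,"claw":0},{"translation":[0,0,0],"twist":0,"claw":0}]' 40
python3 -m jog '[{"translation":[0,0.1,0],"twist":0,"claw":0},{"translation":[0,0,0],"twist":0,"claw":0},{"translation":[0,0,0],"twist":0,"claw":0}]'
python3 -m jog '[{"translation":[0,0.05,0],"twist":0,"claw":0},{"translation":[0,0,0],"twist":0,"claw":0},{"translation":[0,0,0],"twist":0,"claw":0}]'
```

```text
clock: 5.83
tool_pos: [0.5829, 0.0371, 0.0796]
eef_rot: [-0.032, 0.999, 0.001, 0.001]
contact_force: [0.5, 1.3, 6.2]
opening: 0.112
clock: 6.08
tool_pos: [0.5827, 0.0415, 0.0796]
eef_rot: [-0.032, 0.999, 0.001, 0.001]
contact_force: [0.0, 2.6, 6.3]
opening: 0.105
clock: 6.33
tool_pos: [0.5825, 0.0437, 0.0796]
eef_rot: [-0.032, 0.999, 0.001, 0.001]
contact_force: [1.1, 2.4, 5.6]
opening: 0.112
```

```bash
python3 -m jog '[{"translation":[0,0.05,0],"twist":0,"claw":0},{"translation":[0,0,0],"twist":0,"claw":0},{"translation":[0,0,0],"twist":0,"claw":0}]'
python3 -m jog '[{"translation":[0,0.05,0],"twist":0,"claw":0},{"translation":[0,0,0],"twist":0,"claw":0},{"translation":[0,0,0],"twist":0,"claw":0}]'
python3 -m jog '[{"translation":[0,0.04,0],"twist":0,"claw":0},{"translation":[0,0,0],"twist":0,"claw":0},{"translation":[0,0,0],"twist":0,"claw":0}]'
```

```text
clock: 6.58
tool_pos: [0.5825, 0.0447, 0.0796]
eef_rot: [-0.032, 0.999, 0.001, 0.001]
contact_force: [0.2, 1.0, 5.8]
opening: 0.11
clock: 6.83
tool_pos: [0.5824, 0.0462, 0.0796]
eef_rot: [-0.031, 1.0, 0.0, 0.001]
contact_force: [0.1, 0.3, 6.7]
opening: 0.107
clock: 7.08
tool_pos: [0.5823, 0.0476, 0.0796]
eef_rot: [-0.031, 1.0, 0.0, 0.001]
contact_force: [0.1, -1.0, 6.4]
opening: 0.112
```

```bash
python3 -m jog '[{"translation":[0,0.05,0],"twist":0,"claw":0},{"translation":[0,0,0],"twist":0,"claw":0},{"translation":[0,0,0],"twist":0,"claw":0}]'
python3 -m jog '[{"translation":[0,0.05,0],"twist":0,"claw":0},{"translation":[0,0,0],"twist":0,"claw":0},{"translation":[0,0,0],"twist":0,"claw":0}]'
```

```text
clock: 7.33
tool_pos: [0.5823, 0.0483, 0.0796]
eef_rot: [-0.031, 1.0, -0.001, 0.001]
contact_force: [0.7, -2.2, 6.4]
opening: 0.111
clock: 7.58
tool_pos: [0.5823, 0.0484, 0.0796]
eef_rot: [-0.03, 1.0, -0.002, 0.001]
contact_force: [1.5, -6.0, 7.9]
opening: 0.112
```

```bash
python3 -m jog '[{"translation":[0,-0.05,0],"twist":0,"claw":0},{"translation":[0,0,0],"twist":0,"claw":0},{"translation":[0,0,0],"twist":0,"claw":50},{"translation":[0,0,0],"twist":0,"claw":50},{"translation":[0,0,0],"twist":0,"claw":50},{"translation":[0,0,0],"twist":0,"claw":50},{"translation":[0,0,-0.8],"twist":0,"claw":50},{"translation":[0,0,-0.8],"twist":0,"claw":50},{"translation":[0,-0.8,-0.5],"twist":0,"claw":50},{"translation":[0.2,-0.8,-0.5],"twist":0,"claw":50},{"translation":[0.2,-0.8,-0.5],"twist":0,"claw":50},{"translation":[0.2,-0.7,0],"twist":0,"claw":50},{"translation":[0,0,0],"twist":0,"claw":50},{"translation":[0,0,0],"twist":0,"claw":50}]'
python3 - <<'E'
from h import *
np.set_printoptions(precision=4,suppress=True)
st=r.get_state();print(st['tool_pos'],R.from_quat(st['eef_rot']).as_matrix())
for c in('top','wrist','scene'):
  s=snap(c);save(s,c+'2.png')
  for l,z in dict(plate=.07,plate_edge=.07,pointer=.103).items():
    for d in r.spot_point(l,c)[:1]: print(c,l,round(d['confidence'],2),np.array(d['location']),atz(s,d['location'],z))
  if c=='wrist':cv2.imwrite('pics/w2c.png',s['img'][:320,:,::-1])
E
```

```text
clock: 8.75
tool_pos: [0.5643, -0.078, 0.2026]
eef_rot: [-0.03, 1.0, -0.0, -0.0]
contact_force: [0.2, 0.1, 0.8]
opening: 0.502
[ 0.5643 -0.078   0.2026] [[-0.9982 -0.0594 -0.0006]
 [-0.0594  0.9982 -0.0008]
 [ 0.0006 -0.0008 -1.    ]]
top plate 0.68 [269.9 372.4] [ 0.5105 -0.1163  0.07  ]
top plate_edge 0.97 [265.3 328.6] [ 0.5105 -0.0413  0.07  ]
top pointer 0.62 [215.8 277.3] [0.5789 0.0531 0.103 ]
wrist plate_edge 0.74 [158.2 366.6] [ 0.5112 -0.0409  0.07  ]
wrist pointer 0.67 [278.7 484.1] [0.5851 0.0457 0.103 ]
scene plate 0.69 [240.6 285.5] [ 0.5119 -0.1142  0.07  ]
scene plate_edge 0.96 [249.5 312.7] [ 0.5119 -0.0423  0.07  ]
scene pointer 0.69 [274.6 337.7] [0.5849 0.0528 0.103 ]
```

View pics/w2c.png

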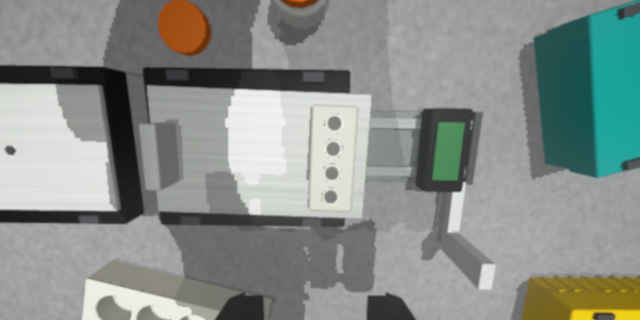

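```bash
python3 -m jog '[{"translation":[0.46,-0.81,0],"twist":0.14,"claw":35},{"translation":[0.46,-0.81,0],"twist":0,"claw":35},{"translation":[0.46,-0.81,0],"twist":0,"claw":35},{"translation":[0,0,0],"twist":0,"claw":35},{"translation":[0,0,0],"twist":0,"claw":35},{"translation":[0,0,0.6],"twist":0,"claw":35},{"translation":[0,0,0],"twist":0,"claw":35},{"translation":[0,0,0],"twist":0,"claw":35}]' 20
python3 - <<'E'
from h import *
np.set_printoptions(precision=4,suppress=True)
st=r.get_state();print(st['tool_pos'],R.from_quat(st['eef_rot']).as_matrix())
s=snap('wrist');save(s,'w3.png')
T=[.514,-.178,.112]; print(proj(s,T),proj(s,[*st['tool_pos'][:2],.112]))
c=s['img'].copy()
for dx in(-.02,.02):
  for dy in(-.005,.005):
    p=proj(s,[T[0]+dx-.028*dy,T[1]+dy+.028*dx,.112]); cv2.circle(c,(int(p[1]),int(p[0])),2,(255,0,0),-1)
p=proj(s,[*st['tool_pos'][:2],.112]);cv2.drawMarker(c,(int(p[1]),int(p[0])),(0,255,0))
cv2.imwrite('pics/w3.png',c[:,:,::-1])
E
```

```text
clock: 10.02
tool_pos: [0.5149, -0.1742, 0.1782]
eef_rot: [-0.026, 1.0, 0.001, -0.001]
contact_force: [0.2, -0.2, 0.3]
opening: 0.353
[ 0.5149 -0.1742  0.1782] [[-0.9987 -0.051  -0.0019]
 [-0.051   0.9987  0.0014]
 [ 0.0018  0.0015 -1.    ]]
[np.float64(257.2648069284689), np.float64(310.2431412897245)] [np.float64(259.0342009359432), np.float64(316.54852914076076)]
```

View pics/w3.png

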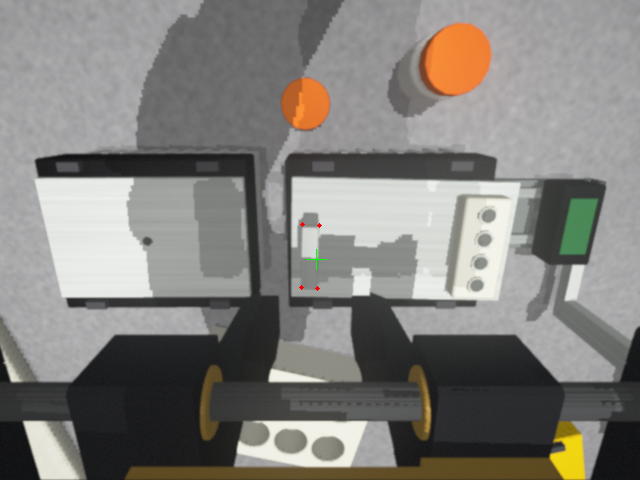

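The projected tab outline (red, at (310,257)) lies on the visible tab, and the tool axis is 4 mm outward of it. I correct that, descend and close.

```bash
python3 -m jog '[{"translation":[0,-0.1,0],"twist":0,"claw":35},{"translation":[0,0,0.6],"twist":0,"claw":35},{"translation":[0,0,0.6],"twist":0,"claw":35},{"translation":[0,0,0.6],"twist":0,"claw":35},{"translation":[0,0,0.5],"twist":0,"claw":35},{"translation":[0,0,0],"twist":0,"claw":35},{"translation":[0,0,0],"twist":0,"claw":35},{"translation":[0,0,0],"twist":0,"claw":35},{"translation":[0,0,0],"twist":0,"claw":35}]' 20
python3 -m jog '[{"translation":[0,0,0],"twist":0,"claw":0},{"translation":[0,0,0],"twist":0,"claw":0},{"translation":[0,0,0],"twist":0,"claw":0},{"translation":[0,0,0],"twist":0,"claw":0},{"translation":[0,0,0],"twist":0,"claw":0},{"translation":[0,0,0],"twist":0,"claw":0}]' 20
```

```text
clock: 10.82
tool_pos: [0.5165, -0.18, 0.0883]
eef_rot: [-0.024, 1.0, -0.0, 0.001]
contact_force: [0.4, 1.4, -0.7]
opening: 0.35
clock: 11.32
tool_pos: [0.516, -0.1793, 0.0873]
eef_rot: [-0.025, 1.0, 0.0, 0.001]
contact_force: [0.2, 0.9, 6.3]
opening: 0.117
```

```bash
python3 -m jog '[{"translation":[0,0,0],"twist":0,"claw":0},{"translation":[0,0.1,0],"twist":0,"claw":0},{"translation":[0,0.15,0],"twist":0,"claw":0},{"translation":[0,0.15,0],"twist":0,"claw":0},{"translation":[0,0.15,0],"twist":0,"claw":0},{"translation":[0,0.15,0],"twist":0,"claw":0},{"translation":[0,0.15,0],"twist":0,"claw":0},{"translation":[0,0.15,0],"twist":0,"claw":0},{"translation":[0,0,0],"twist":0,"claw":0},{"translation":[0,0,0],"twist":0,"claw":0}]' 40
python3 - <<'E'
from h import *
np.set_printoptions(precision=4,suppress=True)
st=r.get_state();print(st['tool_pos'],R.from_quat(st['eef_rot']).as_matrix()[:,1:],st['moment'])
for c in('top','wrist','scene'):
  s=snap(c);save(s,c+'4.png')
  for l,z in dict(plate=.07,plate_edge=.07,pointer=.103).items():
    for d in r.spot_point(l,c)[:1]: print(c,l,round(d['confidence'],2),np.array(d['location']),atz(s,d['location'],z))
E
```

```text
clock: 12.15
tool_pos: [0.5138, -0.1405, 0.0873]
eef_rot: [-0.024, 1.0, -0.001, 0.001]
contact_force: [-0.1, -0.8, 6.4]
opening: 0.109
[ 0.5138 -0.1405  0.0873] [[-0.0486  0.0011]
 [ 0.9988 -0.0014]
 [-0.0014 -1.    ]] [0.0132 0.0798 0.0096]
top plate 0.84 [266.7 349.4] [ 0.5119 -0.0768  0.07  ]
top plate_edge 0.82 [263.8 307.3] [ 0.5092 -0.0049  0.07  ]
top pointer 0.93 [212.9 279.6] [0.5844 0.0499 0.103 ]
wrist plate_edge 0.98 [296.  605.8] [ 0.507 -0.004  0.07 ]
scene plate 0.76 [245.7 301.2] [ 0.5118 -0.0724  0.07  ]
scene plate_edge 0.63 [254.5 329.2] [ 0.5107 -0.0005  0.07  ]
scene pointer 0.62 [272.6 337.5] [0.5799 0.0502 0.103 ]
```

```bash
python3 -m jog '[{"translation":[0,0.15,0],"twist":0,"claw":0},{"translation":[0,0.15,0],"twist":0,"claw":0},{"translation":[0.01,0.15,0],"twist":0,"claw":0},{"translation":[0,0.15,0],"twist":0,"claw":0},{"translation":[0.01,0.15,0],"twist":0,"claw":0},{"translation":[0,0.15,0],"twist":0,"claw":0},{"translation":[0,0.1,0],"twist":0,"claw":0},{"translation":[0,0,0],"twist":0,"claw":0},{"translation":[0,0,0],"twist":0,"claw":0}]' 50
python3 - <<'E'
from h import *
np.set_printoptions(precision=4,suppress=True)
st=r.get_state();print(st['tool_pos'],R.from_quat(st['eef_rot']).as_matrix()[:,1:],st['moment'])
for c in('top','scene'):
  s=snap(c);save(s,c+'5.png')
  for l,z in dict(plate=.07,plate_edge=.07,pointer=.103).items():
    for d in r.spot_point(l,c)[:1]: print(c,l,round(d['confidence'],2),np.array(d['location']),atz(s,d['location'],z))
  if c=='top': cv2.imwrite('pics/t5.png',cv2.resize(s['img'][185:335,220:420,::-1],None,fx=4,fy=4,interpolation=cv2.INTER_CUBIC))
E
```

```text
clock: 13.5
tool_pos: [0.5111, -0.1013, 0.0873]
eef_rot: [-0.024, 1.0, -0.001, 0.001]
contact_force: [0.6, -3.1, 6.5]
opening: 0.108
[ 0.5111 -0.1013  0.0873] [[-0.0479  0.0012]
 [ 0.9988 -0.0022]
 [-0.0022 -1.    ]] [-0.3442  0.0227  0.0391]
top plate 0.94 [268.  328.8] [ 0.5059 -0.0421  0.07  ]
top plate_edge 0.9 [264.4 284.1] [0.504  0.0344 0.07  ]
top pointer 0.77 [211.6 279. ] [0.5865 0.0511 0.103 ]
scene plate 0.68 [247.5 314.9] [ 0.5039 -0.0404  0.07  ]
scene plate_edge 0.84 [260.1 347.2] [0.5099 0.0442 0.07  ]
scene pointer 0.78 [273.6 339.7] [0.5806 0.0556 0.103 ]
```

View pics/t5.png

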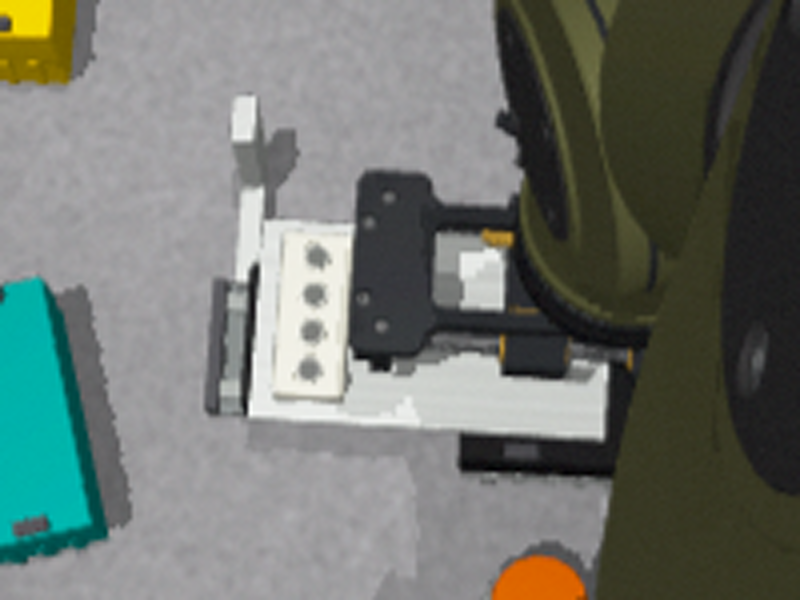

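Run:
```python
from h import *
np.set_printoptions(precision=4,suppress=True)
s=snap('top')
def P(c,z): return atz(s,[(c[1]+.5)/4-.5+185,(c[0]+.5)/4-.5+220],z)
a,b=P((264,219),.076),P((248,417),.076);e=(a+b)/2;print('edge',a,b,e,np.linalg.norm(a-b))
f=np.array([P(c,.103) for c in [(232,96),(258,96),(257,140),(233,140)]]);print(f,f.mean(0))
for y in(.05,.057,.065):
  u=np.array([-np.sin(y),np.cos(y),0]);print(y,(e-f.mean(0))@u)
```

```text
edge [0.5466 0.0366 0.076 ] [0.4608 0.0329 0.076 ] [0.5037 0.0347 0.076 ] 0.08583449901513523
[[0.5915 0.0541 0.103 ]
 [0.5927 0.0432 0.103 ]
 [0.5734 0.0413 0.103 ]
 [0.5723 0.0513 0.103 ]] [0.5825 0.0475 0.103 ]
0.05 -0.008767702531320328
0.057 -0.008212225483275784
0.065 -0.0075769034276924885
```

Both estimates agree that about 8 mm remain (8.2 mm from vision, about 8 mm from the grip position).

```bash
python3 -m jog '[{"translation":[0,0.05,0],"twist":0,"claw":0},{"translation":[0,0.05,0],"twist":0,"claw":0},{"translation":[0,0.05,0],"twist":0,"claw":0},{"translation":[0,0.05,0],"twist":0,"claw":0},{"translation":[0,0,0],"twist":0,"claw":0},{"translation":[0,0,0],"twist":0,"claw":0},{"translation":[0,0,0],"twist":0,"claw":0},{"translation":[0,0,0],"twist":0,"claw":0},{"translation":[0,0,0],"twist":0,"claw":0},{"translation":[0,0,0],"twist":0,"claw":0}]'
python3 - <<'E'
from h import *
np.set_printoptions(precision=4,suppress=True)
st=r.get_state();print(st['tool_pos'],R.from_quat(st['eef_rot']).as_matrix()[:,1:],st['moment'])
s=snap('top');cv2.imwrite('pics/t6.png',cv2.resize(s['img'][195:300,260:400,::-1] if 0 else s['img'][195:300,245:385,::-1],None,fx=5.6,fy=5.6,interpolation=cv2.INTER_CUBIC))
s=snap('scene');cv2.imwrite('pics/s6.png',cv2.resize(s['img'][200:310,270:390,::-1],None,fx=5,fy=5,interpolation=cv2.INTER_CUBIC))
E
```

```text
clock: 14.78
tool_pos: [0.5107, -0.0946, 0.0874]
eef_rot: [-0.023, 1.0, -0.002, 0.001]
contact_force: [0.7, -5.4, 6.6]
opening: 0.11
[ 0.5107 -0.0946  0.0874] [[-0.0466  0.0011]
 [ 0.9989 -0.0035]
 [-0.0035 -1.    ]] [-0.8309 -0.0198  0.0027]
```

View pics/t6.png

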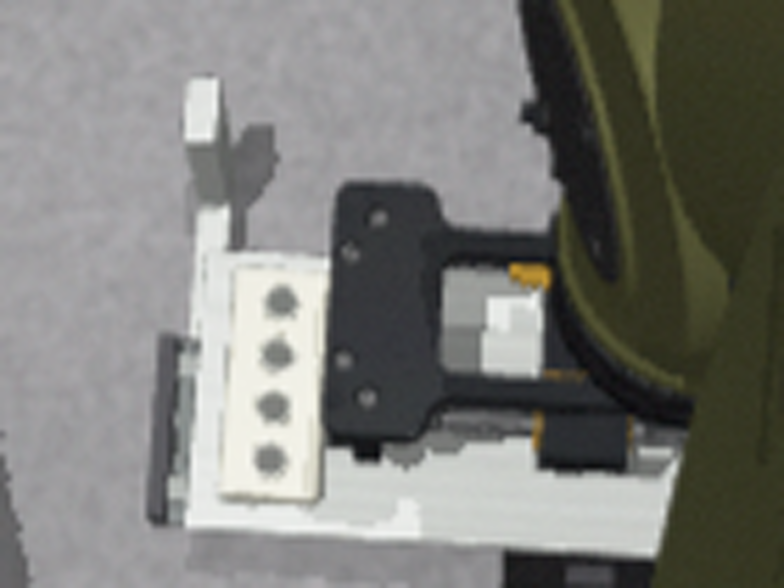

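View pics/s6.png

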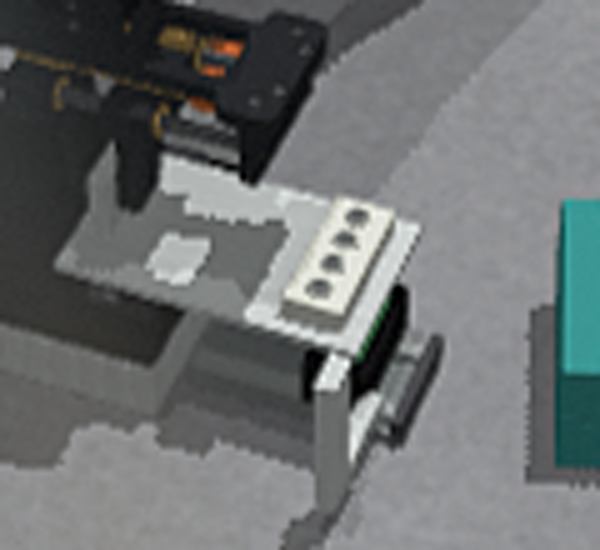

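Run:
```python
from h import *
np.set_printoptions(precision=4,suppress=True)
s=snap('top')
def P(c,z): return atz(s,[(c[1]+.5)/5.6-.5+195,(c[0]+.5)/5.6-.5+245],z)
b=P((187,527),.076);e=b+.043*np.array([np.cos(.045),np.sin(.045),0]);print('edge',e)
f=np.array([P(c,.103) for c in [(186,76),(219,77),(217,139),(184,138)]]);print(f.mean(0))
u=np.array([-np.sin(.057),np.cos(.057),0]);print((e-f.mean(0))@u)
print([(d['confidence'],atz(s,d['location'],.07)) for d in r.spot_point('plate_edge','top')[:1]])
```

```text
edge [0.5034 0.0409 0.076 ]
[0.583 0.048 0.103]
-0.002568284213604679
[(0.57, array([0.5073, 0.0396, 0.07  ]))]
```

```bash
python3 -m jog '[{"translation":[0,0.05,0],"twist":0,"claw":0},{"translation":[0,0,0],"twist":0,"claw":0},{"translation":[0,0,0],"twist":0,"claw":0},{"translation":[0,0,0],"twist":0,"claw":0},{"translation":[0,0,0],"twist":0,"claw":0},{"translation":[0,0,0],"twist":0,"claw":0},{"translation":[0,0,0],"twist":0,"claw":0},{"translation":[0,0,0],"twist":0,"claw":0}]'
python3 - <<'E'
from h import *
np.set_printoptions(precision=4,suppress=True)
st=r.get_state();print(st['tool_pos'],R.from_quat(st['eef_rot']).as_matrix()[:,1:],st['moment'],np.abs(st['qd']).max())
s=snap('top');cv2.imwrite('pics/t7.png',cv2.resize(s['img'][195:300,245:385,::-1],None,fx=5.6,fy=5.6,interpolation=cv2.INTER_CUBIC))
E
```

```text
clock: 15.65
tool_pos: [0.5106, -0.0928, 0.0874]
eef_rot: [-0.023, 1.0, -0.002, 0.001]
contact_force: [0.6, -5.1, 7.5]
opening: 0.108
[ 0.5106 -0.0928  0.0874] [[-0.0463  0.0012]
 [ 0.9989 -0.0037]
 [-0.0038 -1.    ]] [-0.9751 -0.1053 -0.0166] 0.001248742199797075
```

View pics/t7.png

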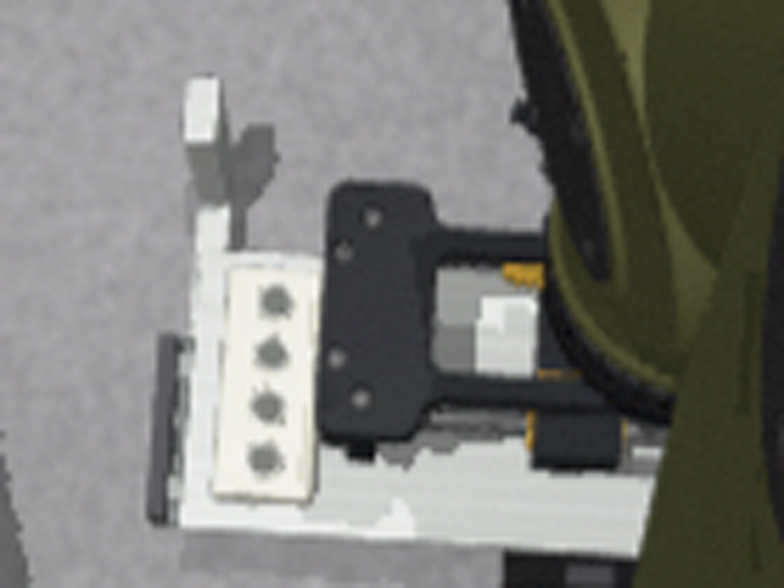

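The plate's outer corner moved to (180,527), so its offset from the pointer is about -0.5 mm by vision and +0.5 mm by the grip position. The plate is level, still and gripped, so I hand in.

```bash
python3 -c "
from plant import r
print(r.finish_job())"
```

```text
the job is handed in; nothing more can be done
None
```

I handed the job in at about 16 s of the 45 s allowed, with the gripper still holding the plate at 50 N commanded grip. No verdict was reported.

- **Carriage:** I gripped it by its pointer fin and pushed it out about 43 mm. The force reversed at the detent and then rose to 6 N at the hard stop. Pictures taken after I let go show it still at the outer end of the rail.
- **Plate:** I slid it out about 87 mm by its tab, keeping the height constant to about 0.1 mm.
- **Alignment:** The last checks put the plate's edge at -0.5 mm (top camera) and +0.5 mm (grip position) from the pointer's mid-plane, within the 6 mm limit.
- **Steadiness:** The arm was at rest. Tool tilt was under 0.004 rad, and the gripper was pressing the plate onto the block with about 7 N.
- **Disagreements:** The scene camera's network points were up to about 10 mm off the hand-picked corners, so I did not use them for the final alignment. I judged plate level from the tool's tilt and the pictures rather than measuring it directly.
- **Jar, cap and rack:** The arm never came near them, but I did not measure their positions again at the end.

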